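Flip a wet mirror cover on its turnover jig

ROBOT

A 7-joint arm with a two-finger parallel gripper is mounted at the origin on a cart in front of the work surface, level with it; the furniture and walls round the work are solid. World frame = base frame: x ahead of the robot, y to its left, z up, the work surface at z = 0. Lengths are in m, angles in rad, forces in N, time in s.
With the tool pointing down it reaches from about 0.425 to 0.875 m from the base axis. Payload 8.4 kg.
Tool frame: the origin (TCP) lies between the finger pads; the fingertips stand ahead of it and the grasp point (between the pads) lies 11 mm behind it (arm.tip_reach is the z of the fingertips in the tool frame, in m); z points along the fingers, y is the line along which they close (so a half turn about z gives the same grasp; the last joint's range is limited). The gripper opens to 87 mm and grips with 3 to 60 N. Pads are 19 mm wide; open, the fingers measure 117 mm over their backs; the gripper's body (75 mm by 190 mm) begins 51 mm behind the grasp point.
Start: joints at [-1.441, 0.333, 0.04, 1.465, -0.013, 1.343, -0.059], TCP at [0.147, 0.633, 0.231] pointing down, gripper open.
Joint ranges: [-2.58, 2.58], [-0.38, 2.09], [-1.3, 1.39], [0.25, 2.4], [-1.5, 4.64], [0.08, 2.09], [-2.65, 2.65]. Speed limits (rad/s): [2.22, 2.22, 2.79, 2.79, 3.14, 3.14, 3.14].

INTERFACE

Orientations are given as a 3x3 rotation matrix whose columns are the frame's x, y, z axes.
In Python, from bench import arm gives the robot as it stands. The module is installed in compiled form; this text tells all that it offers. Calls block until the motion is done:
- arm.move_to(position, orientation): joint-space move of the TCP to a pose.
- arm.move_linear(position, ori=None, velocity=0.15): straight line of the TCP; ori=None keeps the orientation; velocity is the mean speed in m/s.
- arm.set_joints(angles): joint-space move.
- arm.gripper_to(opening): finger opening in m; the grip force is fixed at half the most; returns when the fingers have stopped.
- arm.hold(seconds).
- arm.inverse_kinematics(position, orientation): joint angles nearest the present ones, or None.
- arm.state(): the state.
- arm.get_image(name): name is "side" or "top"; returns the picture (400x640x3 uint8, red, green, blue); there is no depth.
- arm.camera_params(name): a dict with "fovy" (degrees; the focal length in pixels is half the picture's height over the tangent of half this angle, whatever the lens; pixels are square), "cx", "cy" (the principal point, pixels), "extrinsics" (4x4, takes a point from world to camera coordinates). Camera axes: x right, y down, z forward; pixel columns grow to the right and rows downward; lengths in m; the calibration is good to about 2 mm. A picture is of the moment at which its call begins. camera_params takes no time and is no camera call.
A pose or a line that the arm cannot do raises arm.IKError and nothing moves.
- arm.finish_job(): hands the job in; it is judged then, once.
The state is a dict: "time": time; "joint_pos": joint angles; "qd": joint speeds; "joint_torque": joint torques, N m; "tool_pos": TCP position; "tool_rot": TCP orientation; "wrist_force": force on the tool from outside, world axes, zero at the start; "torque": the same for the moment, N m; "width": finger opening in m; "finger_force": force on a finger pad.
Only numpy, scipy, OpenCV 4.12 (cv2) and the standard library are available. Lean on these libraries where they do the work, as an engineer would, in place of code of your own. Each camera call takes 0.05 s, during which the arm holds its last target. There are 200 camera calls.

TASK

The white mirror cover on the dark blue turnover jig is freshly sprayed, so nothing may touch it. Push the latch at the jig's left end towards you until it is out of the notched wheel, push the lever at the right end up and over, away from you, until the cover is turned as far as it goes and lies hollow side up, then push the latch back fully into the wheel so that the cover is locked there. Only push: do not grip the lever or the latch, do not lift the jig or shove it along, leave everything else on the trolley where it is, and finish with the hand clear.

Things in the scene. Friction and masses are not known exactly. Their poses are not given: they have to be found in the camera images.
- jig: Dark blue steel turnover jig, 6 kg, standing on rubber feet; base 160 (x) x 370 (y) x 14 mm. Origin: centre of the underside; x away from the robot, y left, z up (turned by up to 20 degrees). Two uprights at y = -145 and 145 mm, 157 mm high, carry a shaft along y at z = 135 mm, with the cover between them, the lever outside on the right (y = -205) and a notched wheel, 120 mm across, outside on the left (y = 169).
- turner (a joint): Turn of shaft, cover, wheel and lever (rad). 0: crown up, lever leaning 40 degrees from upright towards the robot. Grows as the lever goes up and over, away from the robot, to the hard stop at 2.618 (150 degrees): hollow side up, lever pointing away, 20 degrees below level. The stiff bearing (0.16 N m, 2 to 3 N at the pads) holds it where it is left. The engaged latch allows about 5 degrees.
- lever_axis (a point): Point on the shaft's axis in the lever's plane (jig frame x 0, y -205, z 135 mm). Turning axis: the jig's y.
- lever_end (a point): Tip of the lever, on its mid-line, 112 mm from the axis. The lever is a bar 26 mm wide (along the jig's y).
- lever_near: Red pad on the lever's trailing face, the one to push: 26 mm wide (y), 52 mm long (60 to 112 mm from the axis), 6 mm thick. Origin: its centre, 86 mm from the axis; z points outward along the lever, x the way it moves when the lever is pushed over; the face to push lies 3 mm behind the origin (-x). The lever is 20 mm thick over both pads.
- lever_far: Black pad of the same size on the lever's other (leading) face.
- latch (a joint): Turn of the latch about its pivot (rad). 0: fully in, cross pin at the bottom of a notch. Grows as it is pushed towards the robot; beyond 0.2 the pin is clear of the wheel, 0.55 is the stop. Against a tooth it stops at about 0.17; it goes in only where a notch faces it, as at both ends of the turn. Turns easily (under 1 N at the plate) and stays where it is left.
- latch_pivot (a point): Point on the latch's pivot axis (parallel to the jig's y) in the plane of the thumb plate's centre: jig frame x -58, y +219, z 48 mm.
- latch_plate (a point): Centre of the latch's thumb plate, 145 mm from the pivot, about 192 mm above the trolley when the latch is in. The plate is 50 mm wide (y, jig frame 191 to 241 mm), 44 mm high and 16 mm thick over its two pads; it leans 0.085 rad from upright away from the robot when in, 0.465 rad towards the robot at the other stop.
- latch_near: Black pad on the side of the thumb plate that faces the robot, 44 x 36 x 6 mm, origin at its centre; push it away from the robot to put the latch in.
- latch_far: Red pad on the side of the thumb plate away from the robot, same size; push it towards the robot to take the latch out.
- cover: White mirror cover, wet, fixed on the jig's shaft: 140 x 230 x 86 mm, shell with the hollow on its underside. Origin: centre of its rim plane, 12 mm off the axis; its z points out of the crown. It sweeps within 100 mm of the axis, jig frame y -115 to +115 mm.
- cup: Clear mixing cup, loose bystander, 71 mm across, 86 mm high; origin at the centre of its underside.
- block: Black sanding block, loose bystander, 64 x 118 x 31 mm; origin under its centre.
- additive: White and yellow bottle with red cap, loose bystander, 49 mm across, 111 mm high; origin under its centre.
- mixtin: Plain bright open mixing tin, loose bystander, 54 mm across, 94 mm high; origin under its centre.
- thinner: Blue bottle with white cap, loose bystander, 41 mm across, 86 mm high; origin under its centre.

How it is judged:
On the way, in this order (a step that is already met when the one before it is completed fails the run):
1. the latch is out of the wheel and the cover still crown up (value of joint latch above 0.2 rad and value of joint turner below 0.25 rad), for 0.1 s.
2. the cover is turned to the far stop with the latch still out (value of joint turner above 2.53 rad and value of joint latch above 0.2 rad), for 0.1 s.
3. the latch is back in the notch (value of joint turner above 2.53 rad and value of joint latch below 0.09 rad), for 0.2 s.
At the end, for the whole second after the job is handed in: The cover is turned to within 5 degrees of its far stop (hollow side up), the latch pin is in the wheel's notch (latch within 0.09 rad of fully in), the jig stands flat and at rest, and all bystanders stand upright (all of step 3 and angle between jig's own z axis and vertical below 0.03 rad and height (world z) of jig below 0.006 m and linear speed of jig below 0.01 m/s and angle between each of cup, block, additive, mixtin, thinner's own z axis and vertical below 0.1 rad); the robot touches nothing.
It fails at once if the wet cover is touched (contact force between any of the fingers, the arm, cup, block, additive, mixtin, thinner and cover above 0.3 N).
It fails at once if the lever or the latch is gripped (both its faces pressed at once) ((contact force between the fingers and lever_near above 0.5 N and contact force between the fingers and lever_far above 0.5 N) or (contact force between the fingers and latch_near above 0.5 N and contact force between the fingers and latch_far above 0.5 N)).
It fails at once if the jig is lifted or tipped (height (world z) of jig above 0.012 m or angle between jig's own z axis and vertical above 0.06 rad).
It fails at once if the jig is shoved more than 30 mm along the trolley (distance of jig from where it was at the start of the episode above 0.03 m).
It fails at once if a bystander is moved more than 30 mm (distance of any of cup, block, additive, mixtin, thinner from where it was at the start of the episode above 0.03 m).
It also fails if it takes over 64 s, if anything falls off the work surface, if the arm or the gripper's body presses on something with over 40 N, if the wrist force passes 120 N, or if a joint passes its speed limit or range.

## Working session

There is one attempt and no reset: what is moved stays moved. The work goes in short steps, each a Python script; the robot and the scene stay as the last script left them, time stands still between calls to the robot, and variables do not carry over. Pictures are saved under pics/ and viewed, at most 10 in all, crops included, and the job is handed in when it is done.

```bash
mkdir -p pics; python3 - <<'E'
from bench import arm
import cv2,numpy as np
np.set_printoptions(precision=4,suppress=True)
for n in("side","top"):
    im=arm.get_image(n); cv2.imwrite(f"pics/{n}0.png",im[:,:,::-1]); np.save(f"pics/{n}0.npy",im)
    print(n,arm.camera_params(n))
s=arm.state();print(s["time"],s["tool_pos"],s["tool_rot"],s["width"],arm.tip_reach)
E
```

```text
side {'fovy': 42.841135558016546, 'cx': 320.1819561139192, 'cy': 209.29834540779476, 'extrinsics': array([[-0.9964, -0.083 ,  0.0159,  0.5834],
       [-0.0602,  0.5651, -0.8228,  0.137 ],
       [ 0.0593, -0.8208, -0.5681,  1.5816],
       [ 0.    ,  0.    ,  0.    ,  1.    ]])}
top {'fovy': 42.52993454150102, 'cx': 326.08033831550273, 'cy': 201.15098596570124, 'extrinsics': array([[ 0.0021, -0.9999,  0.0103,  0.0106],
       [-0.9834, -0.004 , -0.1814,  0.5698],
       [ 0.1814, -0.0098, -0.9834,  1.7402],
       [ 0.    ,  0.    ,  0.    ,  1.    ]])}
0.1 [0.1474 0.6327 0.2297] [[-0.9739  0.2268 -0.0002]
 [ 0.2268  0.9739 -0.0014]
 [-0.0001 -0.0014 -1.    ]] 0.08657836030624431 0.008
```

View pics/side0.png

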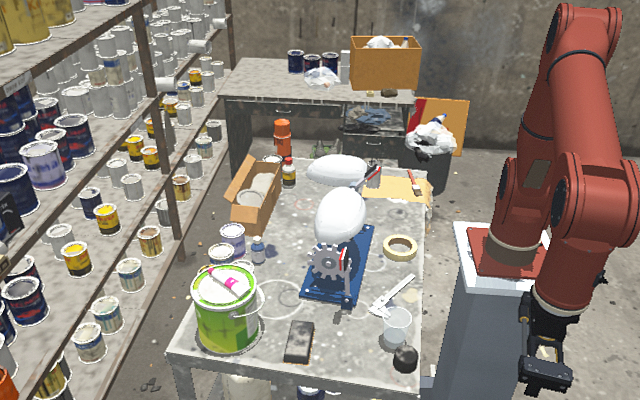

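View pics/top0.png

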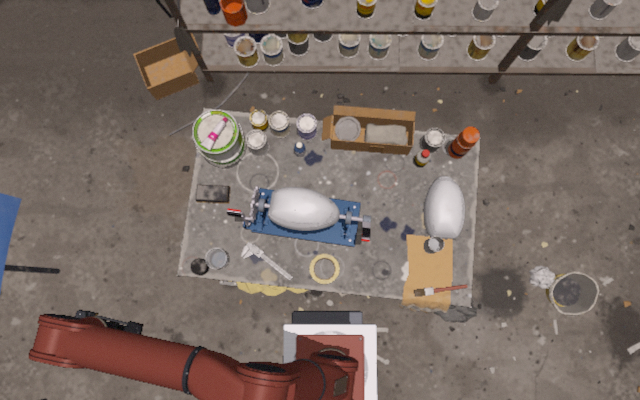

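The side view shows the jig at about (340,265) with the notched wheel at (327,262) and latch beside it. In the top view the jig base spans about (245,188)–(363,245), with the lever at (366,230) and the latch at (235,214). Next I'll measure the base.

```bash
cat > h.py <<'E'
from bench import arm
import cv2,numpy as np
np.set_printoptions(precision=4,suppress=True)
def cam(n):
    p=arm.camera_params(n); f=200/np.tan(np.radians(p["fovy"])/2)
    return f,p["cx"],p["cy"],np.array(p["extrinsics"])
def ray(n,u,v):
    f,cx,cy,E=cam(n); R=E[:3,:3]; o=-R.T@E[:3,3]
    return o,R.T@np.array([(u-cx)/f,(v-cy)/f,1])
def onz(n,u,v,z):
    o,d=ray(n,u,v); return o+d*(z-o[2])/d[2]
def proj(n,p):
    f,cx,cy,E=cam(n); c=E[:3,:3]@p+E[:3,3]; return np.array([cx+f*c[0]/c[2],cy+f*c[1]/c[2]])
E
python3 - <<'E'
from h import *
im=np.load("pics/top0.npy"); hsv=cv2.cvtColor(im,cv2.COLOR_RGB2HSV)
m=cv2.inRange(hsv,(100,110,40),(125,255,200)); m[:,:200]=0;m[:,400:]=0;m[:170]=0;m[260:]=0
n,l,st,c=cv2.connectedComponentsWithStats(m); print([ (s.tolist()) for s in st[1:] if s[4]>15])
ys,xs=np.nonzero(m&(np.isin(l,[i for i in range(1,n) if st[i,4]>40])*255).astype(np.uint8))
P=np.array([onz("top",x,y,.014)[:2] for x,y in zip(xs,ys)],np.float32)
r=cv2.minAreaRect(P); print(r,cv2.boxPoints(r))
for b in cv2.boxPoints(r): print(proj("top",np.r_[b,.014]))
red=cv2.inRange(hsv,(0,140,90),(8,255,255))|cv2.inRange(hsv,(172,140,90),(180,255,255))
n,l,st,c=cv2.connectedComponentsWithStats(red)
for i in range(1,n):
    if st[i,4]>3 and 200<c[i][0]<400 and 170<c[i][1]<260: print("red",c[i],st[i])
a=cv2.resize(im[175:255,220:385],None,fx=4.8,fy=4.8,interpolation=cv2.INTER_CUBIC)
cv2.imwrite("pics/c1.png",a[:,:,::-1])
b=np.load("pics/side0.npy")[210:315,285:425];cv2.imwrite("pics/c2.png",cv2.resize(b,None,fx=5.5,fy=5.5,interpolation=cv2.INTER_CUBIC)[:,:,::-1])
E
```

```text
[[259, 189, 13, 14, 93], [332, 199, 23, 15, 128], [244, 208, 89, 27, 477], [338, 219, 11, 14, 72], [351, 221, 6, 5, 24]]
((0.5241991877555847, 0.10740115493535995), (0.37338513135910034, 0.15503978729248047), 82.07344818115234) [[ 0.4217 -0.0668]
 [ 0.5752 -0.0882]
 [ 0.6267  0.2816]
 [ 0.4732  0.303 ]]
[348.4257 244.7131]
[354.1737 201.7005]
[250.6859 187.1248]
[243.3507 229.7752]
red [233.4615 209.5385] [228 209  12   2  13]
red [364.0833 239.8333] [361 239   8   3  12]
```

View pics/c1.png

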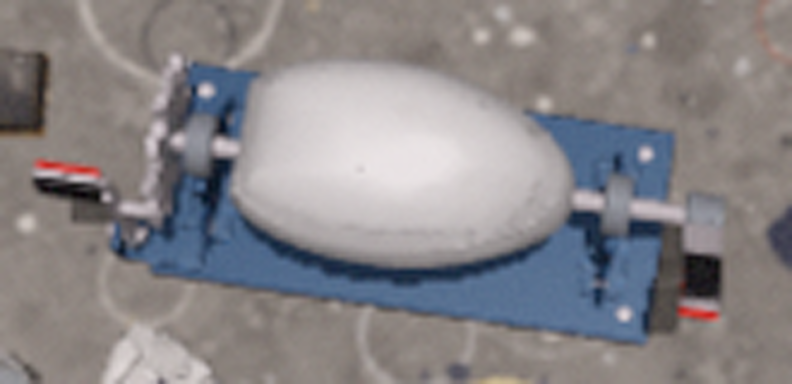

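View pics/c2.png

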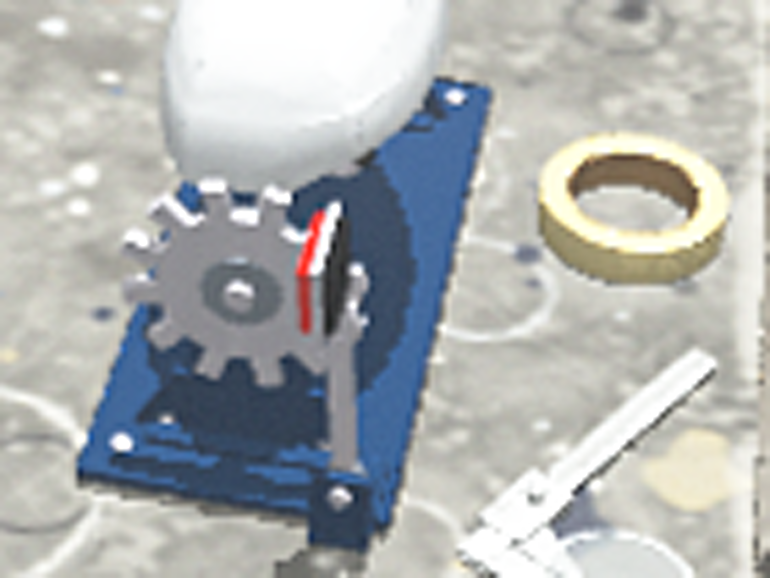

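The crops show the base corners at top-view pixels of about (354.4,246.3), (360.2,202.5), (260.2,188.1) and (251.7,231.7). The latch is at the left with its red pad facing away from the robot, and the lever at the right leans towards the robot.

```bash
cat > fit.py <<'E'
from h import *
px=[(354.2,246.1),(360,202.3),(260,188),(251.5,231.6)]
W=np.array([onz("top",u,v,.014)[:2] for u,v in px])
M=np.array([[-.08,-.185],[.08,-.185],[.08,.185],[-.08,.185]])
c=W.mean(0); H=(M.T@(W-c)); yaw=np.arctan2(H[0,1]-H[1,0],H[0,0]+H[1,1])
Rz=np.array([[np.cos(yaw),-np.sin(yaw),0],[np.sin(yaw),np.cos(yaw),0],[0,0,1]])
J=np.r_[c,0]
def w(x,y,z): return J+Rz@np.array([x,y,z])/1000
E
python3 - <<'E'
from fit import *
print(J,np.degrees(yaw)); print((W-(c+M@Rz[:2,:2].T))*1000)
s=np.sin(np.radians(40));k=np.cos(np.radians(40))
print("lever end red face pred",proj("top",w(-112*s-7*k,-205,135+112*k-7*s)),"obs 364.1 239.8")
print("latch red top pred",proj("top",w(-58+167*.085+5,216,48+166+1)),"obs 233.5 209.5")
print("latch red side pred",proj("side",w(-58+145*.085+8,219,192)))
print("wheel hub", proj("side",w(0,175,135)))
for n,(u,v,z) in dict(cup=(217,258,.08),block=(212,193,.03),tin=(433,245,.09),tin2=(382,268,.09),thinner=(299,148,.08)).items(): print(n,onz("top",u,v,z))
def tool(a,yx):  # tilt a: tool z=(sin a,0,-cos a) in jig; yx: tool y along jig x-ish
    z=np.array([np.sin(a),0,-np.cos(a)])
    y=np.array([np.cos(a),0,np.sin(a)]) if yx else np.array([0,1.,0])
    return Rz@np.c_[np.cross(y,z),y,z]
for yx in(0,1):
  for sg in (1,-1):
   for a in np.radians([-30,-15,0,15,30,40]):
    R=tool(a,yx)@np.diag([sg,sg,1]); r=[]
    for p in [(-110,-207,205),(-95,-207,205),(-60,-207,215),(0,-207,205),(60,-207,170),(82,-207,125)]:
        r.append(arm.inverse_kinematics(w(*p),R) is not None)
    print(yx,sg,int(np.degrees(a)),r)
for yx in(0,1):
  for sg in (1,-1):
    R=tool(0,yx)@np.diag([sg,sg,1]); print(yx,sg,[arm.inverse_kinematics(w(*p),R) for p in [(0,222,280),(0,222,185),(-150,222,185)]])
E
```

```text
[0.5201 0.0816 0.    ] -8.073749113869406
[[ 1.9357  3.2649]
 [-0.2007  3.8357]
 [-1.64   -5.2575]
 [-0.095  -1.8431]]
lever end red face pred [365.8693 240.6212] obs 364.1 239.8
latch red top pred [234.9577 209.4368] obs 233.5 209.5
latch red side pred [340.3078 258.0005]
wheel hub [328.4845 261.96  ]
cup [0.3691 0.3783 0.08  ]
block [0.6015 0.4153 0.03  ]
tin [ 0.4141 -0.3476  0.09  ]
tin2 [ 0.3368 -0.1744  0.09  ]
thinner [0.7533 0.1077 0.08  ]
0 1 -29 [True, True, True, True, True, True]
0 1 -14 [True, True, True, True, True, True]
0 1 0 [True, True, True, True, True, True]
0 1 14 [True, True, True, True, True, True]
0 1 29 [False, False, False, True, True, True]
0 1 40 [False, False, False, False, True, True]
0 -1 -29 [True, True, True, True, True, True]
0 -1 -14 [True, True, True, True, True, True]
0 -1 0 [True, True, True, True, True, True]
0 -1 14 [True, True, True, True, True, True]
0 -1 29 [False, False, False, True, True, True]
0 -1 40 [False, False, False, True, True, True]
1 1 -29 [True, True, True, True, True, True]
1 1 -14 [True, True, True, True, True, True]
1 1 0 [Tr
[... 651 characters left out ...]
.8607, -0.0243,  1.1964,  0.692 ])]
0 -1 [array([-1.0808,  0.3045,  0.6546,  1.4728, -0.1855,  1.4269, -2.1337]), array([-1.0836,  0.3621,  0.6551,  1.608 , -0.2295,  1.2497, -2.0987]), array([-1.2701,  0.087 ,  0.5424,  1.8721, -0.0482,  1.1953, -2.4234])]
1 1 [array([-1.0202,  0.2934,  0.5728,  1.4699, -0.1591,  1.4249, -0.5847]), array([-1.0194,  0.3476,  0.5688,  1.605 , -0.1948,  1.2461, -0.5563]), array([-1.1639,  0.0862,  0.4284,  1.8677, -0.0385,  1.1957, -0.8637])]
1 -1 [array([-0.7434,  0.2696,  0.2164,  1.4553, -0.0578,  1.4229,  2.4746]), array([-0.7162,  0.3163,  0.181 ,  1.589 , -0.0592,  1.2417,  2.4758]), array([-0.8989,  0.0898,  0.1461,  1.8556, -0.014 ,  1.1971,  2.2524])]
```

```bash
sed -i 's/^J=.*/J=np.r_[c[0],c[1]+.0035,0]/' fit.py; cat >> fit.py <<'E'
def tool(yx):
    y=np.array([1.,0,0]) if yx else np.array([0,1.,0]); z=np.array([0,0,-1.])
    return Rz@np.c_[np.cross(y,z),y,z]
E
python3 - <<'E'
from fit import *
R=tool(0)
arm.gripper_to(0.0)
arm.move_to(w(5,219,290),R)
arm.move_linear(w(5,219,188),velocity=.12)
f0=arm.state()["wrist_force"]
for x in np.arange(-20,-89,-6.8):
    arm.move_linear(w(x,219,188),velocity=.08)
    s=arm.state(); print(round(s["time"],2),round(x,1),Rz.T@(s["wrist_force"]-f0))
    if np.linalg.norm(s["wrist_force"]-f0)>8: print("stop");break
im=arm.get_image("side");cv2.imwrite("pics/s1.png",cv2.resize(im[170:320,260:460],None,fx=4,fy=4)[:,:,::-1])
print(s["tool_pos"],s["width"])
E
```

```text
5.0 -20.0 [ 0.1159 -0.5224 -0.9432]
5.25 -26.8 [ 0.0558 -1.1832 -0.5205]
5.5 -33.6 [ 0.2106 -1.3984 -0.1454]
5.75 -40.4 [-0.2201 -0.9445  0.3367]
6.0 -47.2 [0.2748 0.7949 0.3371]
6.25 -54.0 [ 0.7403  0.0486 -0.5125]
6.5 -60.8 [ 0.7098  0.2655 -0.4535]
6.75 -67.6 [ 1.0559  0.3784 -0.1343]
7.0 -74.4 [-0.9514 -0.0008 -0.4853]
7.25 -81.2 [ 0.104   0.0513 -0.382 ]
7.5 -88.0 [ 0.235  -0.3246  1.5024]
[0.4633 0.3145 0.188 ] 0.0006901849367718866
```

View pics/s1.png

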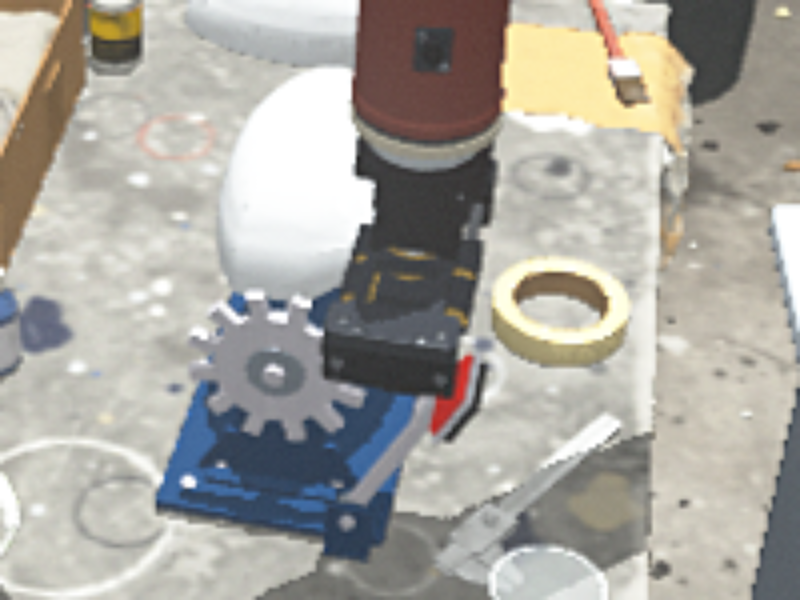

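The latch is clear of the wheel: in the crop its plate leans towards the robot at about (460,405). Next is the lever.

```bash
cat > lev.py <<'E'
from fit import *
def tip(phi):  # finger centre x, tip z (jig, mm) touching the face at lever angle phi(deg)
    p=np.radians(phi); s,c=np.sin(p),np.cos(p)
    face=lambda r:(r*s-10*c,135+r*c+10*s)
    if phi<=0: return face(112)[0]-15, face(90)[1]
    if phi<=90:
        x,z=face(90+12*phi/90); return x-15,z
    r=(102-10-15+10*c-15)/s+0 # rear corner stays near x=72-10
    r=(72+10*c)/s
    return 87,face(r)[1]
E
python3 - <<'E'
from lev import *
R=tool(1)
arm.move_linear(w(-60,219,190),velocity=.1)
arm.move_linear(w(-60,219,320),velocity=.25)
arm.move_to(w(-125,-206,320),R)
x,z=tip(-40)
arm.move_linear(w(x-22,-206,z+8),velocity=.15)
arm.hold(.2); f0=arm.state()["wrist_force"]
for phi in range(-40,61,10):
    x,z=tip(phi); arm.move_linear(w(x,-206,z+8),velocity=.1)
    s=arm.state(); F=Rz.T@(s["wrist_force"]-f0); print(round(s["time"],2),phi,F)
    if np.linalg.norm(F)>15: print("stop");break
im=arm.get_image("top");cv2.imwrite("pics/t2.png",cv2.resize(im[150:270,210:400],None,fx=4,fy=4)[:,:,::-1])
E
```

```text
11.72 -40 [ 0.5197 -1.1572 -0.7184]
12.05 -30 [-0.7434 -0.9624  0.0341]
12.39 -20 [-0.6151 -0.5205  0.3898]
12.73 -10 [-1.402  -0.4935 -0.0827]
13.07 0 [-0.5796  0.5047 -0.0639]
13.38 10 [-0.6743 -1.112   0.5936]
13.7 20 [-0.4947 -0.6409 -0.4756]
14.02 30 [ 0.0725 -0.7948  0.3974]
14.33 40 [-0.3937 -0.9788 -0.3838]
14.65 50 [ 0.6117 -0.9489 -1.4239]
14.97 60 [-0.0239 -0.4539  0.3552]
```

View pics/t2.png

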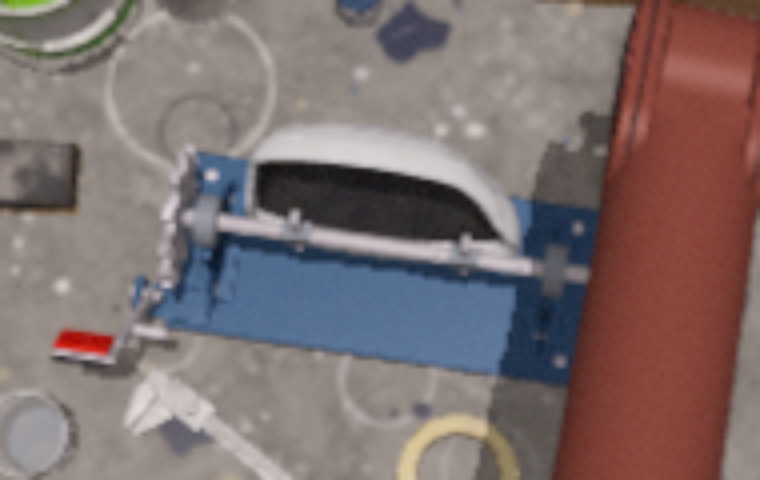

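The cover has turned about 100°, with its hollow now facing the robot. The latch is still out, its plate at about (85,345). I'll carry on to the stop.

```bash
python3 - <<'E'
from lev import *
f0=arm.state()["wrist_force"]
for phi in [70,80,90,95,100,104,107,109,110,111,112,113,114,115]:
    x,z=tip(phi); arm.move_linear(w(x,-206,z+8),velocity=.08)
    arm.hold(.1); s=arm.state(); F=Rz.T@(s["wrist_force"]-f0); print(round(s["time"],2),phi,F,s["tool_pos"][2]*1000-z-8)
    if abs(F[2])>9: print("stop");break
arm.hold(.3)
x,z=tip(phi)
arm.move_linear(w(x,-206,z+40),velocity=.15)
arm.move_linear(w(x-60,-206,320),velocity=.25)
arm.move_to(w(-150,219,320),tool(0))
im=arm.get_image("side");cv2.imwrite("pics/s3.png",cv2.resize(im[150:320,260:460],None,fx=3.5,fy=3.5)[:,:,::-1])
im=arm.get_image("top");cv2.imwrite("pics/t3.png",cv2.resize(im[150:270,210:400],None,fx=4,fy=4)[:,:,::-1])
E
```

```text
15.49 70 [ 0.2553 -0.9976  0.7491] -0.10581740096586145
15.97 80 [ 1.1293 -0.3858 -0.4139] -0.05859382119993484
16.44 90 [ 0.3924 -0.1754  0.4117] -0.07682599001637413
16.79 95 [ 1.1124  0.2934 -0.169 ] -0.02197738291800988
17.14 100 [ 1.3556 -0.3249  0.1057] -0.13110239759160436
17.49 104 [ 0.892  -0.4025 -0.217 ] -0.09753897079599483
17.84 107 [0.8256 0.0169 0.1072] -0.0861870416640329
18.19 109 [ 0.371   0.2763 -0.1318] -0.08632767300134958
18.54 110 [ 1.094  -0.5315 -0.1462] -0.060845408671980294
18.89 111 [0.9722 0.3878 0.0281] -0.056551131648134856
19.24 112 [0.0336 0.3417 3.5587] 0.2903458215239283
19.59 113 [-2.3982  0.776  11.4958] 1.3297810453382937
stop
```

View pics/t3.png

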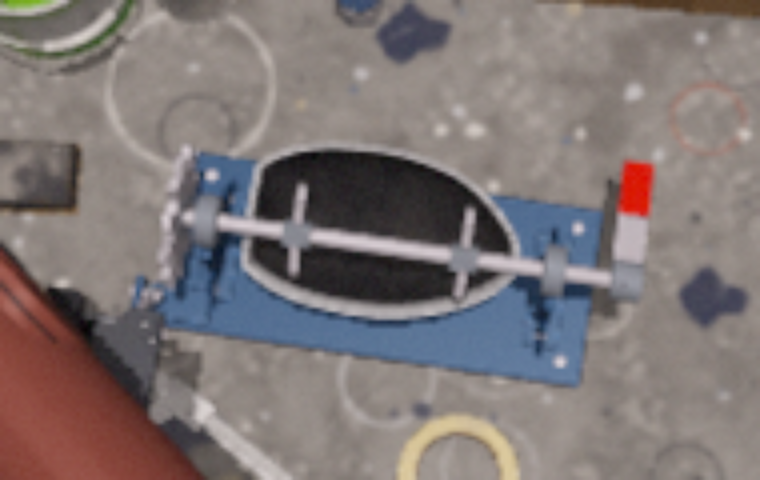

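The cover is at its far stop, hollow side up, and the lever's red pad is up at about (637,188). Next I'll push the latch in.

```bash
python3 - <<'E'
from fit import *
arm.move_linear(w(-150,219,188),velocity=.2)
arm.hold(.2); f0=arm.state()["wrist_force"]
for x in [-130,-115,-100,-90,-82,-76,-72,-69,-67]+list(np.arange(-66,-52,1.)):
    arm.move_linear(w(x,219,188),velocity=.08)
    arm.hold(.1); s=arm.state(); F=Rz.T@(s["wrist_force"]-f0); print(round(s["time"],2),x,F,round((Rz.T@(s["tool_pos"]-J))[0]*1000-x,2))
    if F[0]<-9: print("stop");break
arm.hold(.3)
arm.move_linear(w(-110,219,190),velocity=.15)
arm.move_linear(w(-130,219,320),velocity=.25)
arm.move_to(w(-110,320,330),tool(0))
im=arm.get_image("side");im2=arm.get_image("top")
cv2.imwrite("pics/s4.png",np.hstack([cv2.resize(i,(400,400),interpolation=cv2.INTER_CUBIC) for i in (im[210:310,280:380],im2[170:270,215:315])])[:,:,::-1])
E
```

```text
24.4 -130 [ 0.4898 -1.2907 -0.4194] -0.12
24.84 -115 [ 0.8901 -0.706  -0.041 ] -0.05
25.28 -100 [ 1.3071 -0.1823 -0.0672] -0.05
25.66 -90 [ 0.805  -0.3513 -0.1509] 0.02
26.01 -82 [ 1.1927 -0.3124 -0.2688] 0.03
26.36 -76 [ 0.1939 -0.5726 -0.932 ] -0.02
26.71 -72 [ 1.1719 -0.3416 -0.7452] -0.03
27.06 -69 [ 0.3821 -1.5949 -0.6991] -0.0
27.41 -67 [ 0.2367 -1.0704 -0.6086] 0.0
27.76 -66.0 [ 1.56   -0.7997  0.0402] 0.01
28.11 -65.0 [-0.6323 -2.3508  0.7614] -0.28
28.46 -64.0 [-4.4564 -1.6692  2.4642] -1.09
28.81 -63.0 [-8.7288 -2.5077  4.3637] -1.94
29.16 -62.0 [-11.1963  -2.7915   6.2559] -2.77
stop
```

View pics/s4.png

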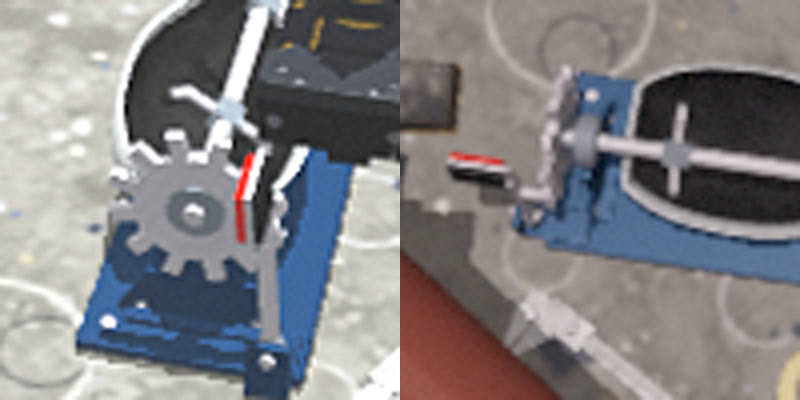

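The latch's red pad is back at top-view pixel (233.8,210), against (233.5,209.5) at the start. It also stopped hard where "fully in" was predicted. The hand is clear.

```bash
python3 -c "
from bench import arm
arm.hold(.3);print(arm.finish_job())"
```

```text
the job is handed in; nothing more can be done
None
```

The job is handed in: the cover is turned to its far stop, hollow side up, the latch is pushed fully back into the wheel, and the hand is clear; the hand-in call returned no verdict.

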